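# Clamp a re-glued finds tray in the bench screw press

### The job

The bottom of the wooden finds tray has just been glued back on and has to cure under pressure. Set the tray, open side up, squarely in the middle of the pulled-out bed of the screw press with its long sides along the bed's travel, push the bed fully home, then turn the spoked capstan clockwise (seen from above) until the platen clamps the tray firmly. Leave everything else on the bench where it stands.

Things in the scene. Friction and masses are not known exactly. Their poses are not given: they have to be found in the camera images.
- press: Dark iron bench screw press, fixed, 300 mm tall. Origin: on the bench, on the screw's vertical axis. Its own -x is the front, where the bed pulls out; +y and -y point to its two columns (24 mm dia, 105 mm from the axis). Base 250 (x) x 270 mm, 20 mm high; two bed guides reach 305 mm in front of the axis, 26 mm high. Crosshead 66 mm (x) x 262 mm; its boss and nuts end 208 mm above the bench.
- capstan_hub (a point): Point on the screw axis at the height of the spokes' centre lines, in the capstan's hub (54 mm dia, 42 mm tall). 275 mm above the bench when capstan is 0; the capstan sinks with the platen. Four level steel spokes 90 degrees apart, 12 mm dia, reach 95 mm from the axis and end in black balls of 26 mm dia. When capstan is 0 one spoke points to the press's front (its -x).
- capstan (a joint): Turn of the capstan, rad: 0 = platen at its top; grows clockwise seen from above, which lowers the platen 30 mm a turn. The screw is stiff and stays where left: about 0.45 N m turns it (6 N at 75 mm from the axis). The platen's sole meets a tray on the bed at about 5.24 rad. From 5.6 rad the tray is firmly clamped; at about 6.1 rad the sole is fully squeezed and the capstan stops hard.
- platen: The press's moving upper plate, 170 x 170 mm, guided on the columns, with a soft rubber sole below that gives up to 4 mm under pressure (15 N per mm). Origin: centre of the sole's underside, not squeezed; 103 mm above the bench when capstan is 0. The capstan rides on it.
- bed (a joint): How far the bed is pulled out to the front, m: 0 = fully home under the platen against its stop, at most 0.20. It slides with about 3 N of friction.
- bed_middle (a point): Centre of the top face of the bed, a bare steel plate 190 mm (along the travel, the press's x) x 150 mm, its top 38 mm above the bench. On the screw axis when the bed is home.
- bed_handle (a point): Middle of the bed's handle, a level round bar 12 mm dia and 90 mm long across the bed's travel, 155 mm in front of bed_middle and 45 mm above the bench. The space behind it, up to the bed, is open. In front of it nothing is above the bench but the guides.
- tray: Open wooden tray, 160 (x) x 120 (y) x 40 mm, 0.3 kg. Origin: centre of its underside; z up. Floor 5 mm, outer walls 7 mm thick. A middle divider 10 mm thick, 40 mm high, runs its whole length along x through the centre; two cross dividers 5 mm thick, 35 mm high, at x = +42 and -42 mm. So the two middle compartments, either side of the middle divider, measure 79 (x) x 48 mm (y).
- jar: Bystander: brown clay jar, 108 mm dia, 106 mm high. Origin: centre of its underside.
- bowl: Bystander: dark clay bowl, 110 mm dia, 50 mm high. Origin: centre of its underside.
- glue_bottle: Bystander: white plastic bottle with a black cap, 52 mm dia, 140 mm high. Origin: centre of its underside.
- brush: Bystander: flat brush with a wooden handle, 200 mm long, lying on the bench. Origin: its middle, underneath.
Things that resemble listed ones, but are neither listed nor needed, are in the scene too. Several things look just like the tray: the one meant starts nearest to the robot's base.

How it is judged:
By the outcome, as a careful person would: the job done as asked, in the order asked, and still so for the second after the job is handed in, with the robot touching nothing.
It also fails if it takes over 69 s, if anything falls off the work surface, if the arm or the gripper's body presses on something with over 40 N, if the wrist force passes 120 N, or if a joint passes its speed limit or range.

### The arm

A 7-joint arm with a two-finger parallel gripper is mounted at the origin on the work surface. World frame = base frame: x ahead of the robot, y to its left, z up, the work surface at z = 0. Lengths are in m, angles in rad, forces in N, time in s.
With the tool pointing down it reaches from about 0.4 to 0.85 m from the base axis. Payload 4.5 kg.
Tool frame: the origin (TCP) lies on the centre line of the jaws, within the pads' length; the fingertips stand ahead of it and the grasp point (between the pads) lies 6 mm ahead of it (r.tcp_to_tips is the x of the fingertips in the tool frame, in m); x points along the fingers, y is the direction in which the jaws open and shut, and the axes are right-handed (so a half turn about x gives the same grasp; the last joint's range is limited). The gripper opens to 88 mm and grips with 3 to 60 N. Pads are 18 mm wide; open, the fingers measure 123 mm over their backs; the gripper's body (75 mm by 187 mm) begins 45 mm behind the grasp point.
Start: joints at [-1.172, 0.689, -0.195, 1.565, 0.157, 0.902, -0.215], TCP at [0.223, 0.584, 0.264] pointing down, gripper open.
Joint ranges: [-3.01, 3.01], [-0.46, 2.08], [-1.47, 1.51], [0.13, 2.56], [-1, 4.14], [0.04, 2.09], [-2.66, 2.66]. Speed limits (rad/s): [2.57, 2.57, 3.14, 3.14, 3.14, 3.14, 3.14].

### API

Orientations are given as a unit quaternion [x, y, z, w].
In Python, from plant import r gives the robot as it stands.
- The arm moves only by the tool play_rows, never from a script. Its argument "targets" is a list of rows, each a list of 3 entries, a list of its own where there are three numbers: the turn, a rotation vector about the world's x, y, z in rad, then the shift along the world's x, y, z in units of 40 mm (1.0 is 40 mm), then the closure in counts, from 0 (fully open) to 255 (shut). A call has 1 to 5 rows; each row shifts and turns the commanded pose from where the row before left it; what a row does not reach is not made up. A row lasts 1/10 s, in which the tool goes at most 50 mm and 8.59 degrees, less where a joint would pass 70% of its speed; a pose out of reach is approached as far as the arm can. A call is refused whole if a number of a shift passes 1 or a number of a turn 0.15, either way. A call with a gripper value outside its range is refused whole. The fingers move at their own pace and stop on an object; "newtons" is the grip in N (left out, the last holds). Time passes only in rows, so rows that do not move let the fingers close. It gives the time, the measured TCP pose, the force and the opening at its end, in the units of the state.
- r.get_state(): the state, without advancing time (a new reading comes with each control period).
- r.snapshot(name): name is "scene" or "top"; returns a dict with "color" (384x512x3 uint8, red, green, blue), "fx", "fy", "cx", "cy" (pixels), "cam_to_world" (4x4, takes a point from camera to world coordinates). Camera axes: x right, y up, looking along -z (the intrinsics and any distortion apply to the point x, -y, -z); pixel columns grow to the right and rows downward; lengths in m; the calibration is good to about 2 mm. A picture is of the moment at which its call begins. There is no depth.
- r.finish_job(): hands the job in, once; it reports no verdict.
The state is a dict: "clock": time; "q": joint angles; "qd": joint speeds; "joint_torque": joint torques, N m; "tool_pos": TCP position; "eef_rot": TCP orientation; "contact_force": force on the tool from outside, world axes, zero at the start; "moment": the same for the moment, N m; "opening": opening from 0.0 (shut) to 1.0 (fully open).
Only numpy, scipy, OpenCV 4.12 (cv2) and the standard library are available. Lean on these libraries where they do the work, as an engineer would, in place of code of your own. Each camera call takes 0.05 s, during which the arm holds its last target.

## Working session

There is one attempt and no reset: what is moved stays moved. The work goes in short steps, Python scripts to look and compute and a tool call to move; the robot and the scene stay as the last step left them, time stands still between calls to the robot, and variables do not carry over. Pictures are saved under pics/ and viewed, and the job is handed in when it is done.

Besides the shell and the picture viewer there is one more tool, called by a JSON object that holds its "name" and its "arguments". play_rows: Moves the arm, as the interface text tells. Its arguments: {"type":"object","properties":{"targets":{"type":"array","items":{"type":"array"}},"newtons":{"type":"number"}},"required":["targets"]}

```bash
ls; mkdir -p pics; python3 - <<'E'
from plant import r
import cv2,json,numpy as np
print(r.get_state(), r.tcp_to_tips)
for n in("scene","top"):
    s=r.snapshot(n); cv2.imwrite(f"pics/{n}0.png",s["color"][:,:,::-1])
    print(n,{k:(np.round(v,4).tolist() if k!='color' else 0) for k,v in s.items()})
E
```

```text
pics
{'clock': 0.0, 'q': array([-1.17224455,  0.68997702, -0.19451916,  1.56631024,  0.15731069,
        0.90245977, -0.21508798]), 'qd': array([ 4.03245180e-05, -1.34148460e-03, -1.36704524e-03,  6.60261195e-04,
       -6.23028274e-04,  1.53712576e-03,  1.31296521e-03]), 'joint_torque': array([ 6.43450985e-04, -5.27573776e+01, -1.26631949e+00, -1.53425556e+01,
       -5.25580219e-02,  6.87001608e-03,  1.67842209e-04]), 'tool_pos': array([0.22278917, 0.58334533, 0.26292346]), 'eef_rot': array([ 0.1275906 ,  0.69545471, -0.12882881,  0.69531756]), 'contact_force': array([ 0.45731015, -0.02473491, -1.1785607 ]), 'moment': array([-0.048851  , -0.07654957, -0.01316091]), 'opening': 0.9971840739080541} 0.025
scene {'color': 0, 'fx': 421.0367, 'fy': 421.0367, 'cx': 256.0929, 'cy': 187.797, 'cam_to_world': [[0.8266, -0.4881, 0.2803, 0.9317], [0.5628, 0.7254, -0.3964, -0.5061], [-0.0098, 0.4853, 0.8743, 1.3545], [0.0, 0.0, 0.0, 1.0]]}
top {'color': 0, 'fx': 364.2316, 'fy': 364.2316, 'cx': 256.2264, 'cy': 193.9336, 'cam_to_world': [[0.0221, 0.9976, -0.065, 0.4733], [-0.9998, 0.022, -0.0027, 0.0449], [-0.0013, 0.0651, 0.9979, 1.4523], [0.0, 0.0, 0.0, 1.0]]}
```

View pics/scene0.png

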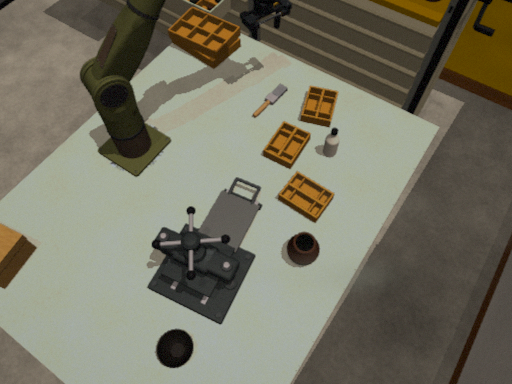

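View pics/top0.png

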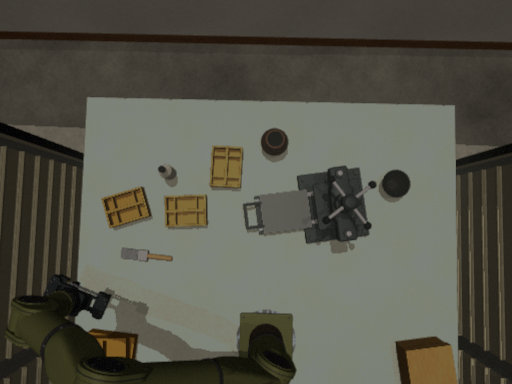

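```bash
cat > h.py <<'E'
import numpy as np,cv2
from plant import r
def proj(s,P):
    P=np.atleast_2d(np.asarray(P,float)); M=np.linalg.inv(s["cam_to_world"])
    c=P@M[:3,:3].T+M[:3,3]
    return np.c_[s["cx"]+s["fx"]*c[:,0]/-c[:,2], s["cy"]+s["fy"]*-c[:,1]/-c[:,2]]
def unproj(s,uv,z):
    uv=np.atleast_2d(np.asarray(uv,float)); T=np.asarray(s["cam_to_world"])
    d=np.c_[(uv[:,0]-s["cx"])/s["fx"],-(uv[:,1]-s["cy"])/s["fy"],-np.ones(len(uv))]@T[:3,:3].T
    o=T[:3,3]; t=(z-o[2])/d[:,2]
    return o+d*t[:,None]
def crop(s,name,x0,y0,w,h,k):
    im=cv2.resize(s["color"][y0:y0+h,x0:x0+w,::-1],None,fx=k,fy=k,interpolation=cv2.INTER_CUBIC)
    im=np.clip(im.astype(float)*1.4,0,255).astype(np.uint8)
    cv2.imwrite(f"pics/{name}.png",im)
def shot(n):
    return r.snapshot(n)
E
python3 - <<'E'
from h import *
s=shot("top"); import pickle; pickle.dump(s,open("top0.pkl","wb"))
t=shot("scene"); pickle.dump(t,open("scene0.pkl","wb"))
crop(s,"ct_tray",90,140,160,120,5)
crop(s,"ct_press",235,150,150,110,5)
crop(t,"cs_press",140,170,140,160,4)
crop(t,"cs_tray",240,80,110,110,5)
for uv in [(186,211),(127,208),(227,167),(110,345)]: 
    p=unproj(s,uv,.04)[0]; print(uv,p,np.hypot(*p[:2]))
E
```

```text
(186, 211) [0.4930455  0.31927131 0.04      ] 0.5873908678214208
(127, 208) [0.49960387 0.54845292 0.04      ] 0.7418926006525911
(227, 167) [0.66814778 0.16512431 0.04      ] 0.6882495845721553
(110, 345) [-0.01979166  0.58937649  0.04      ] 0.5897087083760704
```

View pics/ct_tray.png

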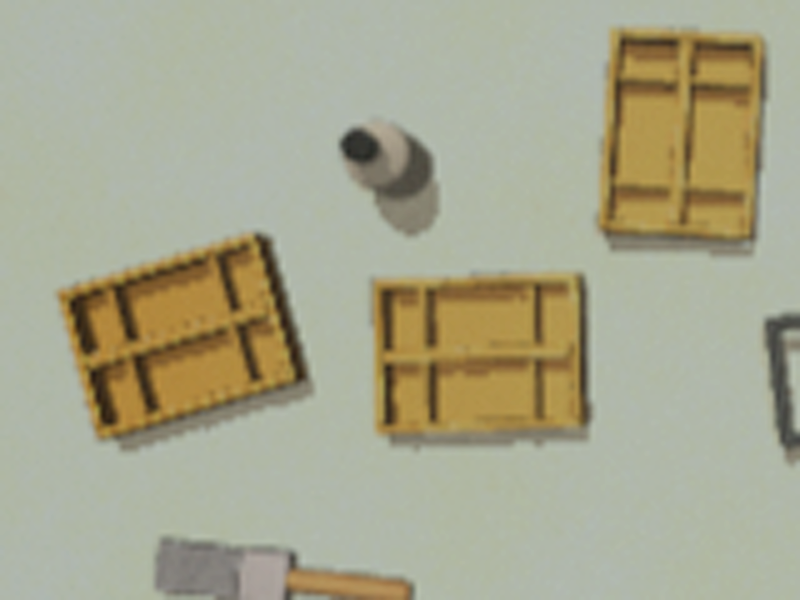

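View pics/ct_press.png

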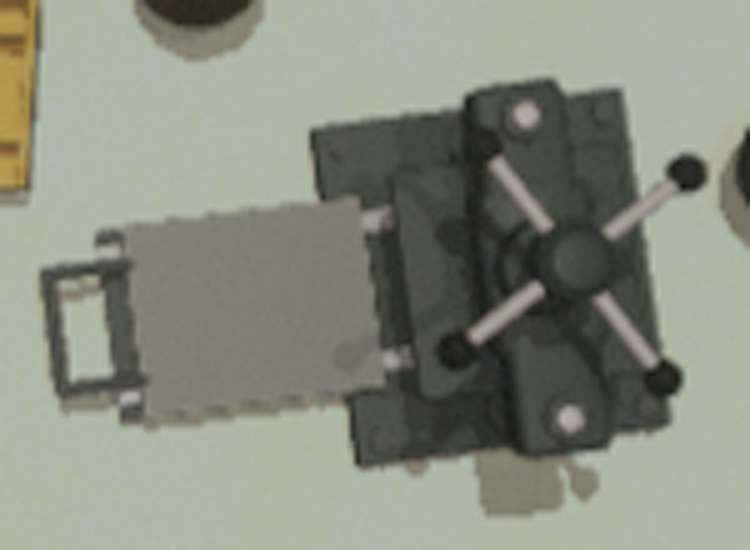

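View pics/cs_press.png

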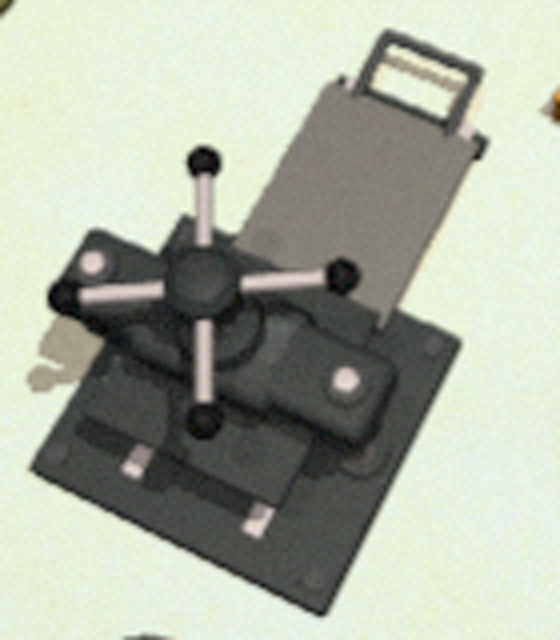

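View pics/cs_tray.png

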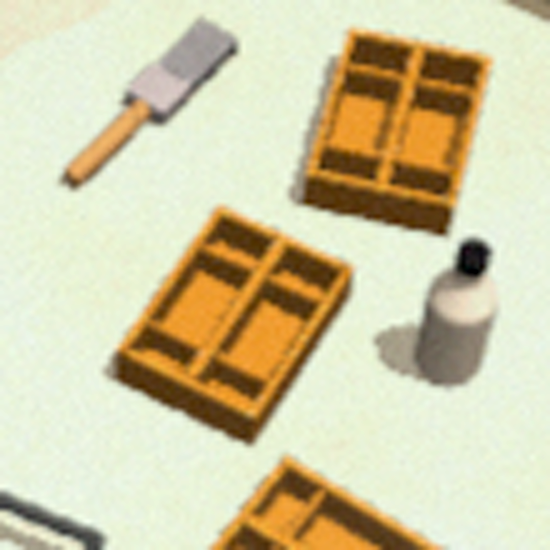

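```bash
python3 - <<'E'
from h import *
import pickle
s=pickle.load(open("top0.pkl","rb"));t=pickle.load(open("scene0.pkl","rb"))
a=cv2.resize(s["color"][270:384,20:180,::-1],None,fx=4,fy=4);b=cv2.resize(t["color"][0:114,130:290,::-1],None,fx=4,fy=4)
cv2.imwrite("pics/crate.png",cv2.resize(np.hstack([a,b]),(800,285)))
# outline of tray hypothetical
for z in (0,.04): print(unproj(t,[(170,30),(240,42),(192,10),(213,50)],z).round(3))
E
```

```text
[[-0.309  0.579  0.   ]
 [ 0.009  0.695  0.   ]
 [-0.31   0.745  0.   ]
 [-0.063  0.586  0.   ]]
[[-0.272  0.547  0.04 ]
 [ 0.036  0.66   0.04 ]
 [-0.273  0.708  0.04 ]
 [-0.034  0.554  0.04 ]]
```

View pics/crate.png

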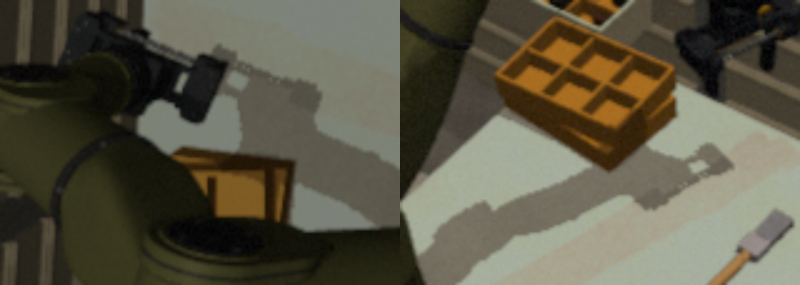

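```bash
cat >> h.py <<'E'
from scipy.optimize import minimize, least_squares
def box(x,y,yaw,lx,ly,z0,z1):
    c,s_=np.cos(yaw),np.sin(yaw)
    return np.array([[x+c*a-s_*b,y+s_*a+c*b,z] for z in(z0,z1) for a,b in((-lx/2,-ly/2),(lx/2,-ly/2),(lx/2,ly/2),(-lx/2,ly/2))])
def hullmask(s,P,shape,off,k):
    p=(proj(s,P)-off+0.5)*k-0.5
    m=np.zeros(shape,np.uint8); cv2.fillConvexPoly(m,np.round(cv2.convexHull(p.astype(np.float32))*16).astype(np.int32),255,shift=4); return m
def orange(im):
    h=cv2.cvtColor(im,cv2.COLOR_RGB2HSV); return ((h[...,0]>8)&(h[...,0]<28)&(h[...,1]>110)).astype(np.uint8)*255
def fit_tray(shots,x0,z0=0.0,half=26,k=6):
    data=[]
    for s in shots:
        c=proj(s,[[x0[0],x0[1],z0+.02]])[0].round().astype(int); off=c-half*1
        im=s["color"][off[1]:off[1]+2*half,off[0]:off[0]+2*half]
        big=cv2.resize(im,None,fx=k,fy=k,interpolation=cv2.INTER_CUBIC)
        m=cv2.morphologyEx(orange(big),cv2.MORPH_CLOSE,np.ones((31,31),np.uint8))
        n,l,st,cc=cv2.connectedComponentsWithStats(m)
        P=hullmask(s,box(*x0,.16,.12,z0,z0+.04),m.shape,off,k)
        j=max(range(1,n),key=lambda i:((l==i)&(P>0)).sum()); m=(l==j)
        data.append((s,off,m))
    def cost(v,pr=False):
        c=[]
        for s,off,m in data:
            P=hullmask(s,box(v[0],v[1],v[2],.16,.12,z0,z0+.04),m.shape,off,k)>0
            c.append(1-(P&m).sum()/(P|m).sum())
        return c if pr else sum(c)
    best=min((minimize(cost,x0,method="Nelder-Mead",options=dict(initial_simplex=np.array(x0)+np.array([[0,0,0],[.01*g,0,0],[0,.01*g,0],[0,0,.08*g]]),xatol=1e-5,fatol=1e-6)) for g in(1,-1)),key=lambda q:q.fun)
    return best.x,cost(best.x,True)
E
python3 - <<'E'
from h import *
import pickle
s=pickle.load(open("top0.pkl","rb"));t=pickle.load(open("scene0.pkl","rb"))
for sh in([s],[t],[s,t]): print(fit_tray(sh,[.493,.319,np.pi/2]))
# bed face
for n,q in(("top",s),("scene",t)):
    hsv=cv2.cvtColor(q["color"],cv2.COLOR_RGB2HSV); 
    for uv in ([(285,212),(285,200),(345,190),(340,240)] if n=="top" else [(230,220),(235,205),(215,265)]): print(n,uv,hsv[uv[1],uv[0]],q["color"][uv[1],uv[0]])
E
```

```text
(array([0.49579302, 0.32343076, 1.65176856]), [np.float64(0.06420298308474293)])
(array([0.49403158, 0.32374471, 1.62746037]), [np.float64(0.048093172887015645)])
(array([0.49403414, 0.32410708, 1.62684613]), [np.float64(0.06488613181231528), np.float64(0.04880232818446384)])
top (285, 212) [23 22 92] [92 90 84]
top (285, 200) [26 22 92] [92 91 84]
top (345, 190) [48 24 53] [50 53 48]
top (340, 240) [60 13 39] [37 39 37]
scene (230, 220) [21 37 96] [96 92 82]
scene (235, 205) [24 27 93] [93 91 83]
scene (215, 265) [45 19 54] [52 54 50]
```

```bash
cat > press.py <<'E'
from h import *
import pickle
s=pickle.load(open("top0.pkl","rb"));t=pickle.load(open("scene0.pkl","rb"))
T=lambda p:(np.array(p)+.5)/5-.5+[235,150]
S=lambda p:(np.array(p)+.5)/4-.5+[140,170]
def model(v):
    X,Y,yaw,d,th,k=v
    L=[]
    return X,Y,yaw,d,th,k
obs=[]
for p,q in zip([(312,130),(625,90),(668,425),(358,465)],[(-.125,.135),(.125,.135),(.125,-.135),(-.125,-.135)]): obs.append(("f",s,T(p),(*q,.02)))
for p,q in zip([(462,342),(325,612),(32,467)],[(-.125,.135),(.125,.135),(.125,-.135)]): obs.append(("f",t,S(p),(*q,.02)))
for p,q in zip([(125,225),(148,427),(358,197),(384,385)],[(-.095,.075),(-.095,-.075),(.095,.075),(.095,-.075)]): obs.append(("b",s,T(p),(*q,.038)))
for p,q in zip([(335,83),(480,143),(382,327)],[(-.095,-.075),(-.095,.075),(.095,.075)]): obs.append(("b",t,S(p),(*q,.038)))
for p,q in zip([(526,114),(569,418)],[.105,-.105]): obs.append(("f",s,T(p),(0,q,.208)))
for p,q in zip([(346,380),(91,262)],[.105,-.105]): obs.append(("f",t,S(p),(0,q,.208)))
tb=[T(p) for p in [(455,350),(485,145),(687,173),(662,378)]]
sb=[S(p) for p in [(204,161),(342,275),(204,421),(64,297)]]
def W(v,p,b=0):
    c,s_=np.cos(v[2]),np.sin(v[2]); x,y,z=p; x-=b
    return [v[0]+c*x-s_*y,v[1]+s_*x+c*y,z]
def balls(v):
    out=[]
    for i in range(4):
        a=np.pi-v[4]+i*np.pi/2   # clockwise from above
        out.append(W(v,(.095*np.cos(a),.095*np.sin(a),v[5])))
    return out
def res(v,full=False):
    e=[]
    for k,c,uv,p in obs:
        e.append(proj(c,[W(v,p,v[3] if k=="b" else 0)])[0]-uv)
    B=balls(v)
    for c,l in((s,tb),(t,sb)):
        P=proj(c,B)
        for uv in l: e.append((P-uv)[np.argmin(np.linalg.norm(P-uv,axis=1))])
    return np.array(e) if full else np.ravel(e)
if __name__=="__main__":
    x0=[.5,-.3,-np.pi/2+.1,.2,1.05,.27]
    R=least_squares(res,x0,loss="soft_l1",f_scale=.7); print(R.x.round(4)); print(res(R.x,True).round(2).tolist())
    print("turn from hub height",(0.275-R.x[5])/.03*2*np.pi)
    v=R.x; print("bed mid",W(v,(0,0,.038),v[3]),"handle",W(v,(-.155,0,.045),v[3]),"home handle",W(v,(-.155,0,.045)))
    np.save("press.npy",v)
    im=s["color"][150:260,235:385,::-1]
E
python3 press.py
```

```text
[ 0.5302 -0.2541 -1.4199  0.191   1.0508  0.272 ]
[[-0.14, -0.55], [-0.16, -0.62], [1.38, 0.38], [0.04, 0.64], [0.63, -1.22], [-0.26, 1.05], [-1.17, 0.05], [-1.16, 0.42], [-0.76, -1.55], [0.63, -0.24], [0.76, 0.51], [-1.19, -0.9], [0.52, 0.17], [0.37, 0.76], [0.32, 0.22], [0.58, 0.34], [0.28, -0.24], [0.7, -0.25], [0.54, 0.27], [-0.35, 0.28], [0.27, 0.27], [0.46, 0.35], [0.36, 0.19], [0.29, 0.18], [0.23, -0.3], [0.66, -0.34]]
turn from hub height 0.6279588459830653
bed mid [np.float64(0.5015237504042573), np.float64(-0.06520682372675266), 0.038] handle [np.float64(0.4782171592748827), np.float64(0.08803090925676593), 0.045] home handle [np.float64(0.5069413990482146), np.float64(-0.10082714210333898), 0.045]
```

```bash
cat > ov.py <<'E'
from press import *
v=np.load("press.npy")
def overlay(c,name,x0,y0,w,h,k,polys):
    im=cv2.resize(c["color"][y0:y0+h,x0:x0+w,::-1],None,fx=k,fy=k,interpolation=cv2.INTER_CUBIC)
    for P,col in polys:
        p=(proj(c,P)-[x0,y0]+.5)*k-.5
        cv2.polylines(im,[np.round(p*16).astype(np.int32)],True,col,1,shift=4,lineType=cv2.LINE_AA)
    return im
def bedq(v): return [W(v,(a,b,.038),v[3]) for a,b in((-.095,-.075),(.095,-.075),(.095,.075),(-.095,.075))]
def baseq(v): return [W(v,(a,b,.02)) for a,b in((-.125,-.135),(.125,-.135),(.125,.135),(-.125,.135))]
def bar(v): return [W(v,(-.155,b,.045),v[3]) for b in(-.045,.045)]
E
python3 - <<'E'
from ov import *
tr=box(.4945,.3238,1.633,.16,.12,0,.04)
po=[(bedq(v),(0,0,255)),(baseq(v),(0,255,0)),(bar(v),(0,255,255)),(tr[4:],(255,0,0)),(tr[:4],(255,0,255))]
cv2.imwrite("pics/o1.png",overlay(s,"",150,140,235,125,3,po))
cv2.imwrite("pics/o2.png",overlay(t,"",140,110,180,220,3,po)[:, :])
E
```

```text
(no output)
```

View pics/o1.png

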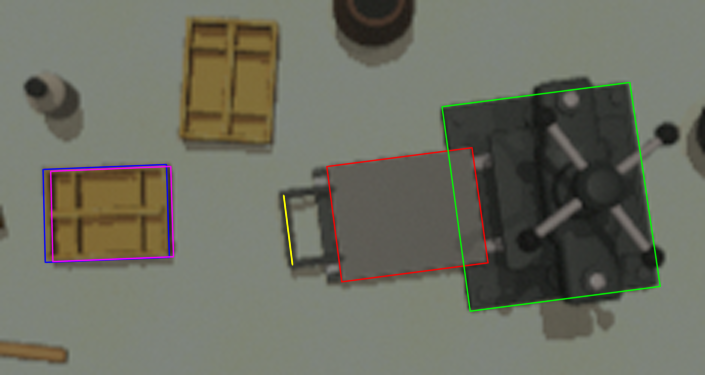

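View pics/o2.png

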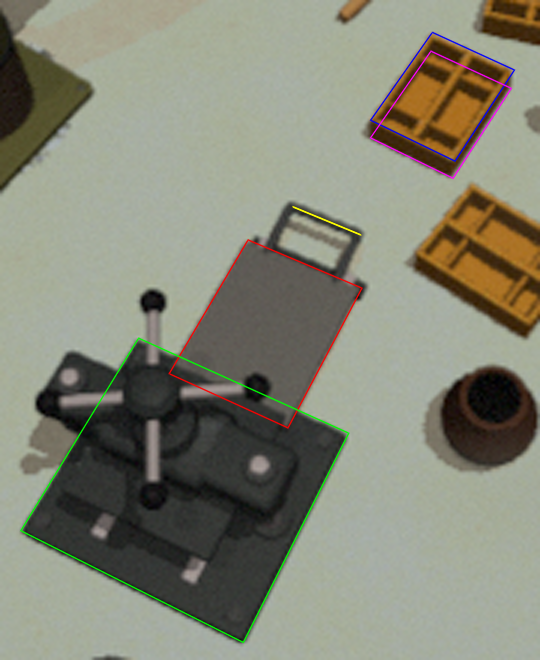

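```bash
cat > d.py <<'E'
from h import *
from scipy.spatial.transform import Rotation as Ro
def Rdown(yawy):  # tool x down, tool y horizontal at heading yawy
    y=np.array([np.cos(yawy),np.sin(yawy),0]); x=np.array([0,0,-1.]); return Ro.from_matrix(np.c_[x,y,np.cross(x,y)])
def delta(pos,yawy):
    st=r.get_state(); R=Ro.from_quat(st["eef_rot"])
    c=[(Rdown(a)*R.inv()).as_rotvec() for a in(yawy,yawy+np.pi)]
    print("clock",round(st["clock"],2),"pos",st["tool_pos"].round(4),"yawy",round(np.arctan2(*R.as_matrix()[[1,0],1]),4),"xax",R.as_matrix()[:,0].round(3),"F",st["contact_force"].round(1),"open",round(st["opening"],3))
    print("shift units",((np.array(pos)-st["tool_pos"])/.04).round(3),"turns",[x.round(4).tolist() for x in c])
E
python3 - <<'E'
from d import *
delta([.4945,.3238,.12],1.633+np.pi/2)
E
```

```text
clock 0.2 pos [0.2229 0.5836 0.2632] yawy 1.206 xax [-0.    -0.001 -1.   ] F [-0.2  0.2  0.4] open 1.003
shift units [ 6.79  -6.494 -3.581] turns [[0.0009, 0.0008, 1.9978], [0.0007, -0.0008, -1.1438]]
```

{"name": "play_rows", "arguments": {"targets": [[[0,0,-0.143],[0.85,-0.81,-0.2],120],[[0,0,-0.143],[0.85,-0.81,-0.3],120],[[0,0,-0.143],[0.85,-0.81,-0.3],120],[[0,0,-0.143],[0.85,-0.81,-0.3],120],[[0,0,-0.143],[0.85,-0.81,-0.3],120]]}}

```text
clock: 0.7
tool_pos: [0.3941, 0.4205, 0.2074]
eef_rot: [0.365, 0.605, -0.365, 0.606]
contact_force: [0.6, 0.8, -1.0]
opening: 0.57
```

{"name": "play_rows", "arguments": {"targets": [[[0,0,-0.143],[0.85,-0.81,-0.3],120],[[0,0,-0.143],[0.85,-0.81,-0.3],120],[[0,0,-0.143],[0.84,-0.82,-0.3],120],[[0,0,0],[0,0,0],120],[[0,0,0],[0,0,0],120]]}}

```text
clock: 1.2
tool_pos: [0.4951, 0.3231, 0.1713]
eef_rot: [0.484, 0.515, -0.485, 0.515]
contact_force: [-1.0, 1.0, 0.5]
opening: 0.532
```

```bash
python3 - <<'E'
from d import *
delta([.4945,.3238,.036],1.633+np.pi/2)
s=shot("top"); crop(s,"a1t",130,150,130,110,5)
s=shot("scene"); crop(s,"a1s",230,70,120,120,5)
E
```

```text
clock 1.2 pos [0.4951 0.3231 0.1713] yawy 0.0599 xax [-0.    -0.001 -1.   ] F [-1.   1.   0.5] open 0.532
shift units [-0.016  0.018 -3.381] turns [[-0.0008, -0.0014, -3.1393], [0.0009, -0.0005, 0.0023]]
```

View pics/a1s.png

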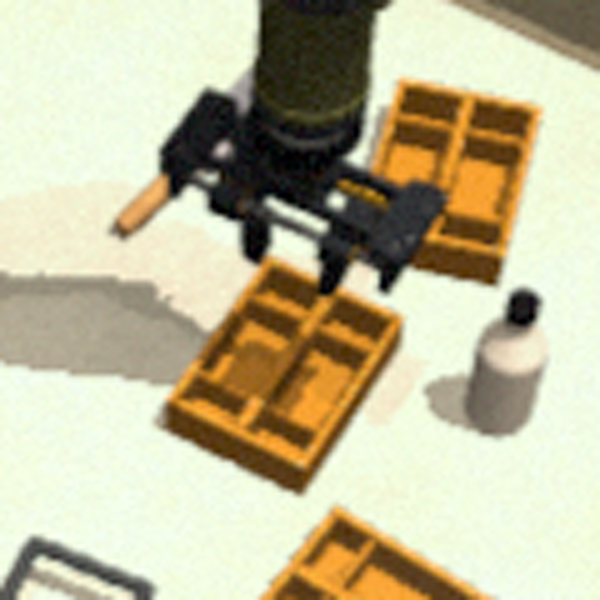

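{"name": "play_rows", "arguments": {"targets": [[[0,0,0],[-0.015,0.02,-0.9],120],[[0,0,0],[0,0,-0.9],120],[[0,0,0],[0,0,-0.8],120],[[0,0,0],[0,0,-0.5],120],[[0,0,0],[0,0,-0.28],120]]}}

```text
clock: 1.8
tool_pos: [0.4918, 0.3268, 0.035]
eef_rot: [0.483, 0.517, -0.484, 0.515]
contact_force: [-0.5, -0.5, 0.7]
opening: 0.53
```

{"name": "play_rows", "arguments": {"newtons": 25, "targets": [[[0,0,0],[0,0,0],120],[[0,0,0],[0,0,0],200],[[0,0,0],[0,0,0],255],[[0,0,0],[0,0,0],255],[[0,0,0],[0,0,0],255]]}}

```text
clock: 2.3
tool_pos: [0.4943, 0.3254, 0.0373]
eef_rot: [0.485, 0.515, -0.484, 0.515]
contact_force: [0.6, -1.0, 0.2]
opening: 0.191
```

{"name": "play_rows", "arguments": {"targets": [[[0,0,0],[0,0,0],255],[[0,0,0],[0,0,0],255],[[0,0,0],[0,0,0.3],255],[[0,0,0],[0,0,0.3],255],[[0,0,0],[0,0,0.4],255]]}}

```text
clock: 2.8
tool_pos: [0.4934, 0.3248, 0.0772]
eef_rot: [0.484, 0.515, -0.485, 0.515]
contact_force: [0.8, 0.4, -2.4]
opening: 0.113
```

```bash
python3 - <<'E'
from d import *
delta([.5015,-.0642,.125],.151)
s=shot("scene"); crop(s,"a2s",230,70,120,120,5)
E
```

```text
clock 2.8 pos [0.4934 0.3248 0.0772] yawy 0.0621 xax [-0.001 -0.001 -1.   ] F [ 0.8  0.4 -2.4] open 0.113
shift units [ 0.202 -9.725  1.194] turns [[0.0008, -0.0011, 0.0889], [-0.0017, -0.0012, -3.0527]]
```

View pics/a2s.png

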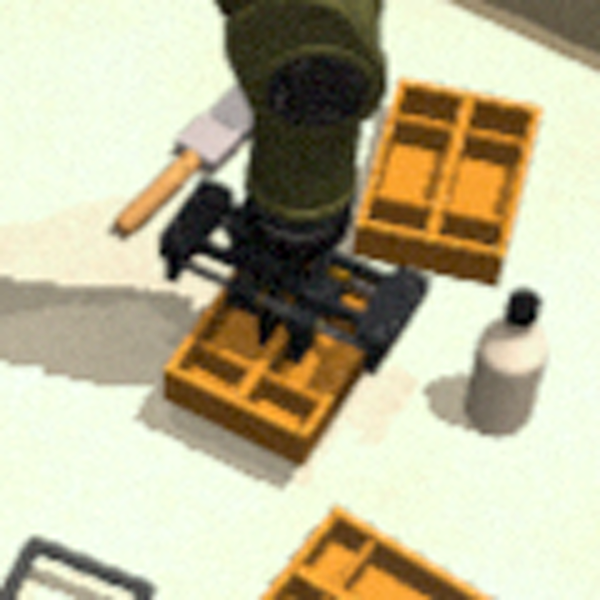

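{"name": "play_rows", "arguments": {"targets": [[[0,0,0],[0,-0.2,0.6],255],[[0,0,0],[0.02,-0.6,0.6],255],[[0,0,0.01],[0.02,-0.9,0],255],[[0,0,0.01],[0.02,-1.0,0],255],[[0,0,0.01],[0.02,-1.0,0],255]]}}

```text
clock: 3.35
tool_pos: [0.4973, 0.176, 0.1256]
eef_rot: [0.477, 0.522, -0.476, 0.523]
contact_force: [1.6, -1.0, -2.9]
opening: 0.109
```

{"name": "play_rows", "arguments": {"targets": [[[0,0,0.01],[0.02,-1.0,0],255],[[0,0,0.01],[0.02,-1.0,0],255],[[0,0,0.01],[0.02,-1.0,0],255],[[0,0,0.01],[0.02,-1.0,0],255],[[0,0,0.01],[0.02,-0.9,0],255]]}}

```text
clock: 3.85
tool_pos: [0.5013, -0.0212, 0.1253]
eef_rot: [0.463, 0.534, -0.463, 0.535]
contact_force: [1.1, 0.4, -2.4]
opening: 0.112
```

{"name": "play_rows", "arguments": {"targets": [[[0,0,0.01],[0.02,-0.7,0],255],[[0,0,0.009],[0.02,-0.4,0],255],[[0,0,0],[0,0,0],255],[[0,0,0],[0,0,0],255],[[0,0,0],[0,0,0],255]]}}

```text
clock: 4.35
tool_pos: [0.503, -0.061, 0.1248]
eef_rot: [0.458, 0.539, -0.457, 0.539]
contact_force: [-0.0, 0.5, -2.3]
opening: 0.111
```

```bash
python3 - <<'E'
from d import *
delta([.5015,-.0642,.076],.151)
s=shot("top"); crop(s,"a3t",235,150,150,110,5)
E
```

```text
clock 4.35 pos [ 0.503  -0.061   0.1248] yawy 0.1634 xax [ 0.     0.001 -1.   ] F [-0.   0.5 -2.3] open 0.111
shift units [-0.036 -0.08  -1.22 ] turns [[-0.0012, 0.0005, -0.0124], [-0.0008, -0.0019, 3.1292]]
```

View pics/a3t.png

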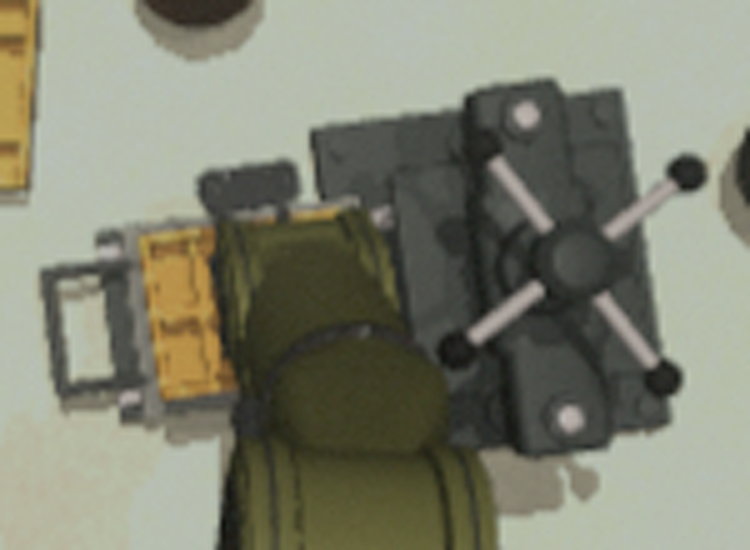

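{"name": "play_rows", "arguments": {"targets": [[[0,0,-0.012],[-0.036,-0.08,-0.5],255],[[0,0,0],[0,0,-0.4],255],[[0,0,0],[0,0,-0.2],255],[[0,0,0],[0,0,-0.1],255],[[0,0,0],[0,0,0],255]]}}

```text
clock: 4.9
tool_pos: [0.5013, -0.0655, 0.0764]
eef_rot: [0.461, 0.536, -0.461, 0.536]
contact_force: [-0.1, 0.5, -2.2]
opening: 0.114
```

```bash
python3 - <<'E'
from d import *
delta([.5015,-.0642,.076],.151)
E
```

```text
clock 4.9 pos [ 0.5013 -0.0655  0.0764] yawy 0.15 xax [-0.  0. -1.] F [-0.1  0.5 -2.2] open 0.114
shift units [ 0.004  0.031 -0.009] turns [[-0.0003, -0.0003, 0.001], [-0.0005, 0.0005, -3.1406]]
```

{"name": "play_rows", "arguments": {"targets": [[[0,0,0],[0,0.03,-0.03],255],[[0,0,0],[0,0,-0.01],255],[[0,0,0],[0,0,0],200],[[0,0,0],[0,0,0],130],[[0,0,0],[0,0,0],130]]}}

```text
clock: 5.4
tool_pos: [0.5016, -0.065, 0.0753]
eef_rot: [0.462, 0.536, -0.461, 0.536]
contact_force: [-0.2, 0.5, -0.2]
opening: 0.359
```

{"name": "play_rows", "arguments": {"targets": [[[0,0,0],[0,0,0],130],[[0,0,0],[0,0,0.3],130],[[0,0,0],[0,0,0.7],130],[[0,0,0],[0,0,1],130],[[0,0,0],[-0.2,0.6,1],130]]}}

```text
clock: 5.9
tool_pos: [0.4938, -0.044, 0.1969]
eef_rot: [0.463, 0.534, -0.463, 0.535]
contact_force: [-0.0, -0.2, 0.0]
opening: 0.491
```

{"name": "play_rows", "arguments": {"targets": [[[0,0,0],[-0.2,1,0],200],[[0,0,0],[-0.1,1,0],255],[[0,0,0],[0,1,0],255],[[0,0,0],[0,1,0],255],[[0,0,0],[0,0.5,0],255]]}}

```text
clock: 6.4
tool_pos: [0.4809, 0.1435, 0.196]
eef_rot: [0.461, 0.537, -0.459, 0.537]
contact_force: [-0.6, -0.8, -0.1]
opening: 0.063
```

```bash
python3 - <<'E'
from ov import *
from d import delta
import pickle
a=shot("top");b=shot("scene"); pickle.dump((a,b),open("p1.pkl","wb"))
delta([.47,.13,.1],.151)
m=W(v,(0,0,.038),v[3]); print(m,v[2]+np.pi)
for sh in([a],[b],[a,b]):
    f=fit_tray(sh,[m[0],m[1],v[2]+np.pi],z0=.038); print(f)
tr=box(*f[0],.16,.12,.038,.078)
po=[(bedq(v),(0,0,255)),(tr[4:],(255,0,0)),(bar(v),(0,255,255))]
cv2.imwrite("pics/b1.png",overlay(a,"",235,150,110,110,5,po))
cv2.imwrite("pics/b2.png",overlay(b,"",180,150,120,120,5,po))
E
```

```text
clock 6.5 pos [0.4811 0.1433 0.1958] yawy 0.1555 xax [ 0.001  0.003 -1.   ] F [-0.2  0.2  0.2] open 0.004
shift units [-0.277 -0.332 -2.394] turns [[-0.0029, 0.0013, -0.0045], [-0.0021, -0.0045, 3.1371]]
[np.float64(0.5015237504042573), np.float64(-0.06520682372675266), 0.038] 1.721733892044908
(array([ 0.50182727, -0.06583092,  1.71631631]), [np.float64(0.03481307464862893)])
(array([ 0.49935173, -0.06592852,  1.71756168]), [np.float64(0.037798408488063706)])
(array([ 0.50037832, -0.06548735,  1.72031635]), [np.float64(0.039527368208442715), np.float64(0.041258213939459276)])
```

View pics/b1.png

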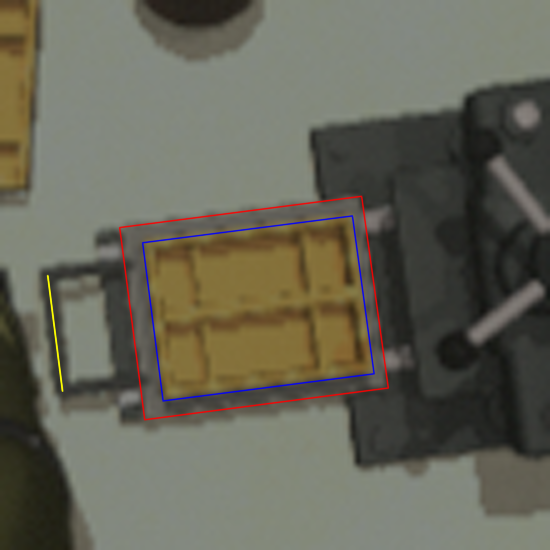

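View pics/b2.png

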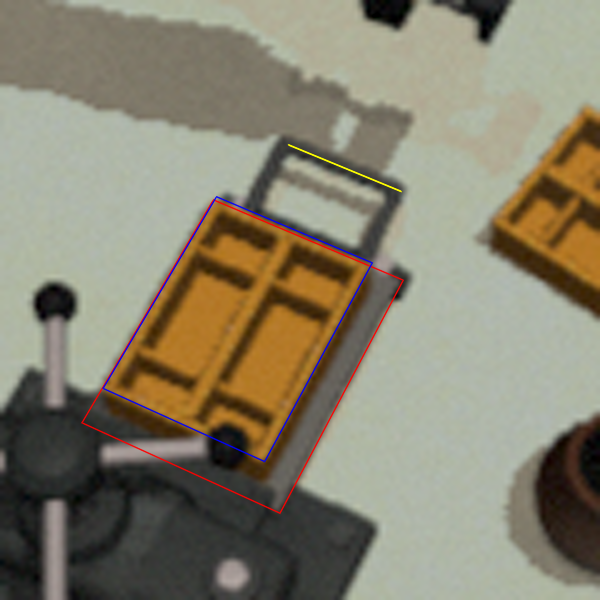

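{"name": "play_rows", "arguments": {"targets": [[[-0.12,-0.019,-0.004],[-0.1,-0.2,-0.6],255],[[-0.124,-0.019,0],[-0.1,-0.2,-0.9],255],[[0,0,0],[0,-0.1,-0.9],255],[[0,0,0],[0,0,-0.8],255],[[0,0,0],[0,0,-0.23],255]]}}

```text
clock: 7.0
tool_pos: [0.472, 0.1176, 0.0559]
eef_rot: [0.401, 0.465, -0.517, 0.597]
contact_force: [-0.4, -0.0, -0.1]
opening: 0.004
```

{"name": "play_rows", "arguments": {"targets": [[[0,0,0],[0,0,0],255],[[0,0,0],[0,0,0],255]]}}

```text
clock: 7.2
tool_pos: [0.4741, 0.1181, 0.059]
eef_rot: [0.403, 0.464, -0.516, 0.597]
contact_force: [0.3, -0.6, -0.1]
opening: 0.003
```

```bash
python3 - <<'E'
from d import *
delta([.473,.1226,.057],.151)
s=shot("scene"); crop(s,"c1s",180,110,120,120,5)
E
```

```text
clock 7.2 pos [0.4741 0.1181 0.059 ] yawy 0.1433 xax [ 0.038 -0.241 -0.97 ] F [ 0.3 -0.6 -0.1] open 0.003
shift units [-0.027  0.111 -0.051] turns [[0.2437, 0.0397, 0.0081], [0.062, -0.3808, -3.1097]]
```

View pics/c1s.png

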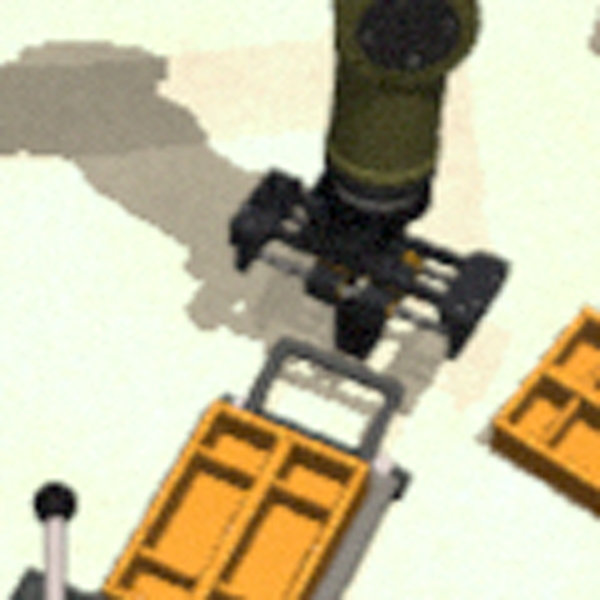

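{"name": "play_rows", "arguments": {"targets": [[[0,0,0],[0.01,-0.08,-0.05],255],[[0,0,0],[0.015,-0.1,0],255],[[0,0,0],[0.015,-0.1,0],255],[[0,0,0],[0.015,-0.1,0],255],[[0,0,0],[0.02,-0.12,0],255]]}}

```text
clock: 7.75
tool_pos: [0.4766, 0.0999, 0.0558]
eef_rot: [0.403, 0.465, -0.514, 0.597]
contact_force: [-0.0, 4.0, 1.5]
opening: 0.006
```

{"name": "play_rows", "arguments": {"targets": [[[0,0,0],[0.022,-0.14,0],255],[[0,0,0],[0.024,-0.16,0],255],[[0,0,0],[0.027,-0.18,0],255],[[0,0,0],[0.03,-0.2,0],255],[[0,0,0],[0.03,-0.2,0],255]]}}

```text
clock: 8.25
tool_pos: [0.4822, 0.0633, 0.0558]
eef_rot: [0.403, 0.464, -0.515, 0.597]
contact_force: [0.7, 3.9, 0.8]
opening: 0.006
```

{"name": "play_rows", "arguments": {"targets": [[[0,0,0],[0.03,-0.2,0],255],[[0,0,0],[0.03,-0.2,0],255],[[0,0,0],[0.03,-0.2,0],255],[[0,0,0],[0.03,-0.2,0],255],[[0,0,0],[0.03,-0.2,0],255]]}}

```text
clock: 8.75
tool_pos: [0.4881, 0.0234, 0.0557]
eef_rot: [0.403, 0.464, -0.515, 0.597]
contact_force: [1.8, 4.1, -0.0]
opening: 0.001
```

```bash
python3 - <<'E'
from d import *
delta([.5069-.015*.15,-.1008+.015*.989,.057],.151)
s=shot("scene"); crop(s,"c2s",160,150,130,130,5)
s=shot("top"); crop(s,"c2t",235,150,150,110,5)
E
```

```text
clock 8.75 pos [0.4881 0.0234 0.0557] yawy 0.1456 xax [ 0.038 -0.241 -0.97 ] F [ 1.8  4.1 -0. ] open 0.001
shift units [ 0.415 -2.734  0.032] turns [[0.2435, 0.0392, 0.0058], [0.0613, -0.3809, -3.112]]
```

View pics/c2s.png

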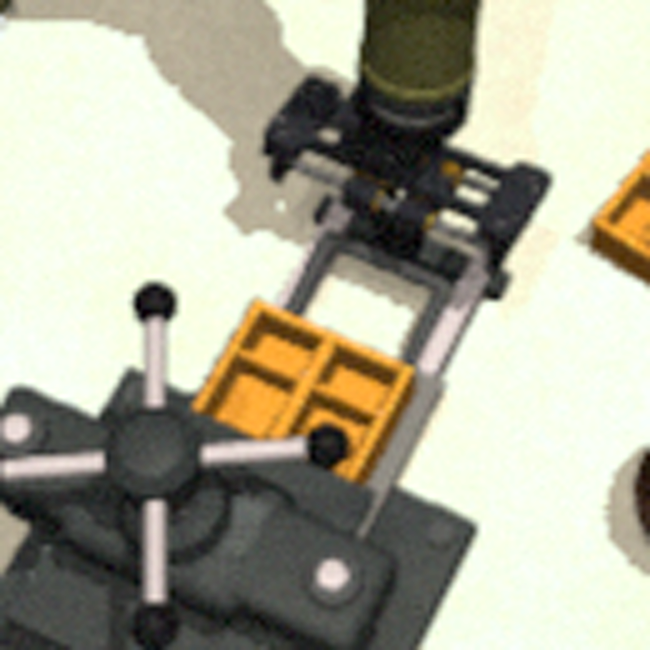

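{"name": "play_rows", "arguments": {"targets": [[[0,0,0],[0.03,-0.2,0],255],[[0,0,0],[0.03,-0.2,0],255],[[0,0,0],[0.03,-0.2,0],255],[[0,0,0],[0.03,-0.2,0],255],[[0,0,0],[0.03,-0.2,0],255]]}}

```text
clock: 9.35
tool_pos: [0.4926, -0.0171, 0.0556]
eef_rot: [0.402, 0.465, -0.516, 0.597]
contact_force: [-2.5, 2.0, -0.6]
opening: 0.005
```

{"name": "play_rows", "arguments": {"targets": [[[0,0,0],[0.03,-0.2,0],255],[[0,0,0],[0.03,-0.2,0],255],[[0,0,0],[0.03,-0.2,0],255],[[0,0,0],[0.03,-0.2,0],255],[[0,0,0],[0.03,-0.2,0],255]]}}

```text
clock: 9.85
tool_pos: [0.4994, -0.0569, 0.0556]
eef_rot: [0.402, 0.465, -0.516, 0.597]
contact_force: [-4.4, 3.2, -1.5]
opening: 0.001
```

{"name": "play_rows", "arguments": {"targets": [[[0,0,0],[0.022,-0.15,0],255],[[0,0,0],[0.015,-0.1,0],255],[[0,0,0],[0.015,-0.1,0],255],[[0,0,0],[0.01,-0.07,0],255],[[0,0,0],[0.01,-0.07,0],255]]}}

```text
clock: 10.35
tool_pos: [0.5028, -0.0757, 0.0558]
eef_rot: [0.403, 0.464, -0.515, 0.597]
contact_force: [-2.4, 3.1, 0.4]
opening: 0.005
```

{"name": "play_rows", "arguments": {"targets": [[[0,0,0],[0.01,-0.07,0],255],[[0,0,0],[0.01,-0.07,0],255],[[0,0,0],[0.01,-0.07,0],255]]}}

```text
clock: 10.65
tool_pos: [0.5038, -0.0816, 0.0555]
eef_rot: [0.403, 0.466, -0.514, 0.597]
contact_force: [-5.2, 14.1, 7.2]
opening: 0.005
```

```bash
python3 - <<'E'
from ov import *
from d import delta
delta([.5069-.015*.15,-.1008+.015*.989,.057],.151)
b=shot("scene"); a=shot("top"); 
v[3]=0
po=[(bar(v),(0,255,255)),(bedq(v),(0,0,255))]
cv2.imwrite("pics/c3s.png",overlay(b,"",150,170,130,130,5,po))
cv2.imwrite("pics/c3t.png",overlay(a,"",235,150,150,110,5,po))
print(r.get_state()["contact_force"],r.get_state()["moment"])
E
```

```text
clock 10.65 pos [ 0.5038 -0.0816  0.0555] yawy 0.1483 xax [ 0.038 -0.238 -0.97 ] F [-5.2 14.1  7.2] open 0.005
shift units [ 0.021 -0.108  0.038] turns [[0.2403, 0.0391, 0.0031], [0.0613, -0.3762, -3.1153]]
[-3.83023057  9.45749688  4.00982849] [ 1.76249795  0.83174036 -0.14617257]
```

View pics/c3s.png

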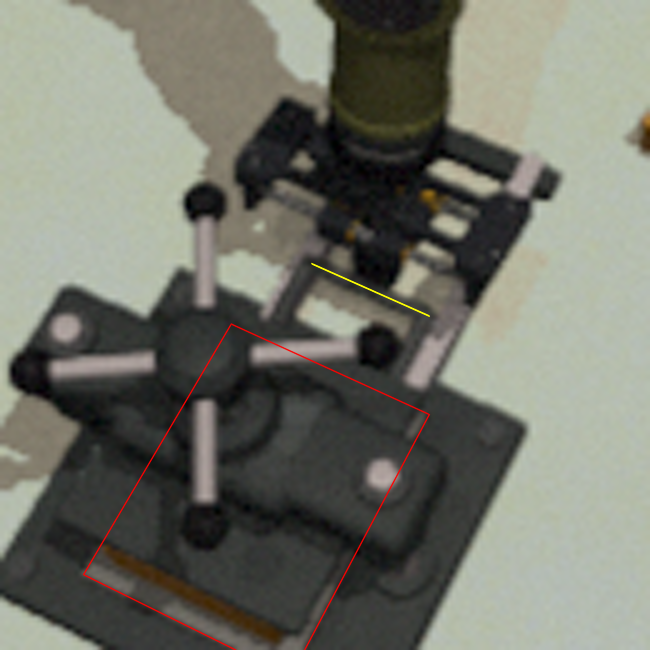

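View pics/c3t.png

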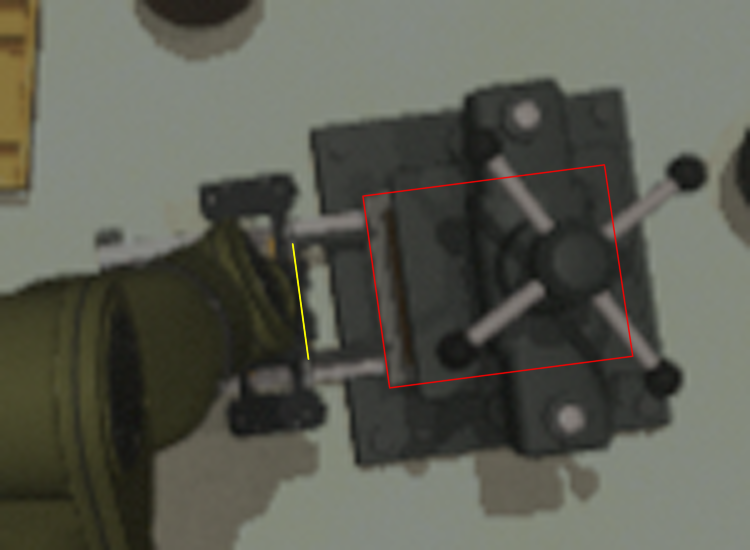

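{"name": "play_rows", "arguments": {"targets": [[[0,0,0],[0.01,-0.06,0],255],[[0,0,0],[0.01,-0.06,0],255],[[0,0,0],[0,0,0],255]]}}

```text
clock: 11.05
tool_pos: [0.5042, -0.0819, 0.0549]
eef_rot: [0.403, 0.469, -0.511, 0.597]
contact_force: [-7.0, 19.2, 8.1]
opening: 0.003
```

{"name": "play_rows", "arguments": {"targets": [[[0,0,0],[-0.05,0.4,0],255],[[0,0,0],[-0.1,0.7,0],255],[[0,0,0],[-0.05,0.5,0.2],255],[[0,0,0],[0,0.2,0.9],255],[[0,0,0],[0,0,1],255]]}}

```text
clock: 11.55
tool_pos: [0.4975, -0.0157, 0.1401]
eef_rot: [0.402, 0.465, -0.514, 0.598]
contact_force: [0.2, -0.8, -0.3]
opening: 0.001
```

{"name": "play_rows", "arguments": {"targets": [[[0.122,0.0195,0],[0,0,1],255],[[0.122,0.0195,0],[0,0,1],255],[[0,0,0],[0,0,1],255],[[0,0,0],[0,0,1],255],[[0,0,0],[0,0,0.8],255]]}}

```text
clock: 12.05
tool_pos: [0.4978, -0.0192, 0.329]
eef_rot: [0.461, 0.529, -0.467, 0.538]
contact_force: [1.2, -1.0, -0.2]
opening: 0.009
```

```bash
python3 - <<'E'
from ov import *
from d import delta
import pickle
a=shot("top");b=shot("scene");pickle.dump((a,b),open("p2.pkl","wb"))
delta([.5433,-.1956,.268],.151)
v[3]=0
po=[(bar(v),(0,255,255)),(bedq(v),(0,0,255))]
cv2.imwrite("pics/e1s.png",overlay(b,"",150,170,130,130,5,po))
cv2.imwrite("pics/e1t.png",overlay(a,"",235,150,150,110,5,po))
E
```

```text
clock 12.15 pos [ 0.4999 -0.0184  0.3307] yawy 0.1403 xax [ 0.011 -0.015 -1.   ] F [ 0.9 -0.  -0.9] open 0.009
shift units [ 1.085 -4.43  -1.567] turns [[0.0152, 0.0114, 0.0108], [0.0178, -0.0239, -3.1307]]
```

View pics/e1s.png

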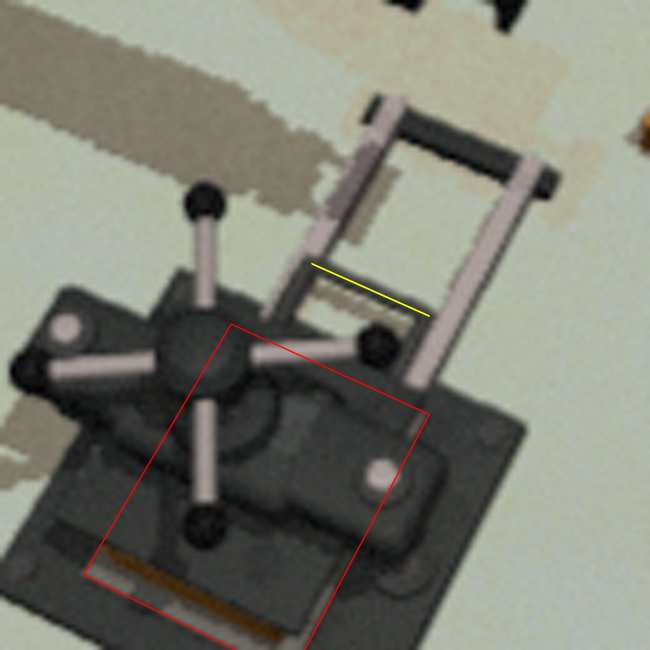

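View pics/e1t.png

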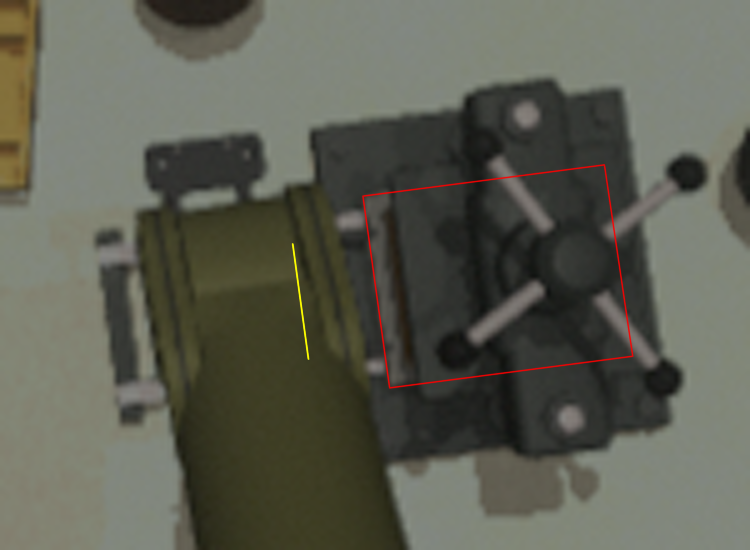

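{"name": "play_rows", "arguments": {"targets": [[[0.015,0.011,0.011],[0.24,-0.9,0.1],255],[[0,0,0],[0.25,-1,0],255],[[0,0,0],[0.25,-1,0],255],[[0,0,0],[0.25,-1,0],255],[[0,0,0],[0.1,-0.53,0],255]]}}

```text
clock: 12.65
tool_pos: [0.5401, -0.1998, 0.3291]
eef_rot: [0.458, 0.538, -0.465, 0.533]
contact_force: [-0.4, 0.7, -0.2]
opening: 0.003
```

{"name": "play_rows", "arguments": {"targets": [[[0,0,0],[0,0,0],255],[[0,0,0],[0,0,-0.4],255],[[0,0,0],[0,0,-0.6],255],[[0,0,0],[0,0,-0.4],255],[[0,0,0],[0,0,-0.25],255]]}}

```text
clock: 13.15
tool_pos: [0.5394, -0.1928, 0.2623]
eef_rot: [0.457, 0.541, -0.462, 0.534]
contact_force: [-0.2, 0.2, 1.1]
opening: 0.005
```

```bash
python3 - <<'E'
from ov import *
from d import delta
delta([.5433,-.1956,.268],.151)
b=shot("scene"); cv2.imwrite("pics/f1s.png",overlay(b,"",150,150,120,120,5,[]))
r_=.06;ph=1.35;st=.2
for i in range(26):
    p2=ph-st; print(i,round(p2,2),(np.array([np.cos(p2)-np.cos(ph),np.sin(p2)-np.sin(ph)])*r_/.04).round(3)); ph=p2
E
```

```text
clock 13.15 pos [ 0.5394 -0.1928  0.2623] yawy 0.1562 xax [-0.014  0.001 -1.   ] F [-0.2  0.2  1.1] open 0.005
shift units [ 0.097 -0.07   0.142] turns [[-0.0009, -0.0137, -0.0052], [0.0214, -0.0015, 3.1363]]
0 1.15 [ 0.284 -0.094]
1 0.95 [ 0.26  -0.149]
2 0.75 [ 0.225 -0.198]
3 0.55 [ 0.181 -0.238]
4 0.35 [ 0.13 -0.27]
5 0.15 [ 0.074 -0.29 ]
6 -0.05 [ 0.015 -0.299]
7 -0.25 [-0.045 -0.296]
8 -0.45 [-0.103 -0.281]
9 -0.65 [-0.157 -0.255]
10 -0.85 [-0.204 -0.219]
11 -1.05 [-0.244 -0.174]
12 -1.25 [-0.273 -0.122]
13 -1.45 [-0.292 -0.066]
14 -1.65 [-0.299 -0.006]
15 -1.85 [-0.295  0.053]
16 -2.05 [-0.278  0.111]
17 -2.25 [-0.251  0.164]
18 -2.45 [-0.213  0.21 ]
19 -2.65 [-0.167  0.249]
20 -2.85 [-0.114  0.277]
21 -3.05 [-0.057  0.294]
22 -3.25 [0.003 0.299]
23 -3.45 [0.062 0.293]
24 -3.65 [0.119 0.275]
25 -3.85 [0.171 0.246]
```

View pics/f1s.png

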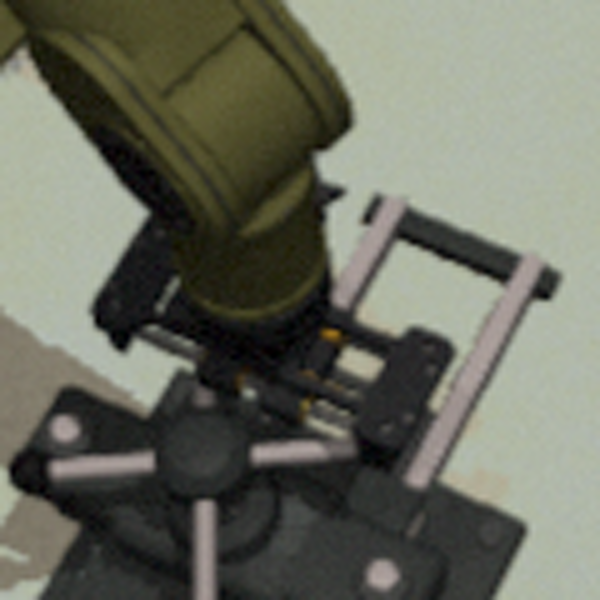

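{"name": "play_rows", "arguments": {"targets": [[[0,-0.012,0],[0.33,-0.14,0.1],255],[[0,0,0],[0.28,-0.17,0],255],[[0,0,0],[0.225,-0.198,0],255],[[0,0,0],[0.18,-0.24,-0.02],255],[[0,0,0],[0.13,-0.27,-0.024],255]]}}

```text
clock: 13.7
tool_pos: [0.5845, -0.2322, 0.2658]
eef_rot: [0.459, 0.54, -0.459, 0.535]
contact_force: [-5.2, 5.4, 0.8]
opening: 0.004
```

```bash
cat > st.py <<'E'
from d import *
v=np.load("press.npy")
s=r.get_state(); p=s["tool_pos"]-[v[0],v[1],0]
print(round(s["clock"],2),"pos",s["tool_pos"].round(4),"r",np.hypot(*p[:2]).round(4),"phi",np.arctan2(p[1],p[0]).round(3),"F",s["contact_force"].round(1))
E
python3 st.py; python3 -c "
from ov import *
b=shot('scene'); cv2.imwrite('pics/f2s.png',overlay(b,'',150,150,120,120,5,[]))"
```

```text
13.7 pos [ 0.5845 -0.2322  0.2658] r 0.0585 phi 0.384 F [-5.2  5.4  0.8]
```

View pics/f2s.png

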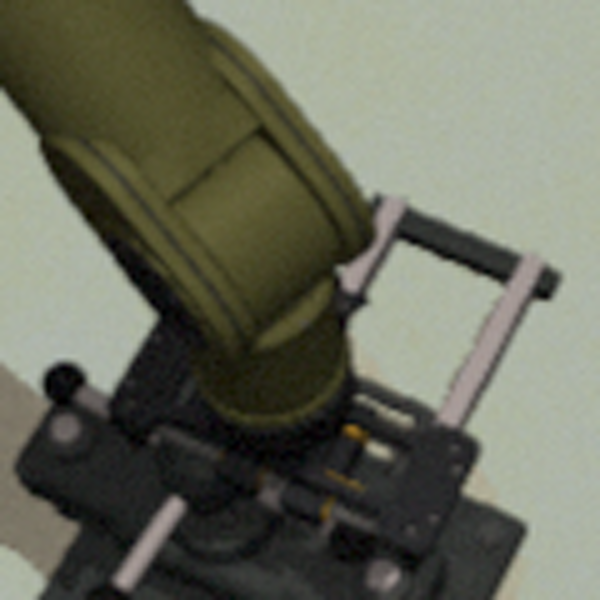

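{"name": "play_rows", "arguments": {"targets": [[[0,0,0],[0.074,-0.29,-0.024],255],[[0,0,0],[0.015,-0.3,-0.024],255],[[0,0,0],[-0.045,-0.296,-0.024],255],[[0,0,0],[-0.103,-0.281,-0.024],255],[[0,0,0],[-0.157,-0.255,-0.024],255]]}}

```text
clock: 14.25
tool_pos: [0.5793, -0.288, 0.2617]
eef_rot: [0.461, 0.538, -0.457, 0.538]
contact_force: [1.6, 6.1, 0.2]
opening: 0.002
```

```bash
python3 st.py
```

```text
14.25 pos [ 0.5793 -0.288   0.2617] r 0.0597 phi -0.605 F [1.6 6.1 0.2]
```

{"name": "play_rows", "arguments": {"targets": [[[0,0,0],[-0.204,-0.219,-0.024],255],[[0,0,0],[-0.244,-0.174,-0.024],255],[[0,0,0],[-0.273,-0.122,-0.024],255],[[0,0,0],[-0.292,-0.066,-0.024],255],[[0,0,0],[-0.3,-0.006,-0.024],255]]}}

```text
clock: 14.75
tool_pos: [0.5289, -0.3139, 0.2581]
eef_rot: [0.461, 0.535, -0.457, 0.54]
contact_force: [6.5, 1.1, -1.1]
opening: 0.001
```

```bash
python3 st.py
```

```text
14.75 pos [ 0.5289 -0.3139  0.2581] r 0.0599 phi -1.594 F [ 6.5  1.1 -1.1]
```

{"name": "play_rows", "arguments": {"targets": [[[0,0,0],[-0.295,0.053,-0.024],255],[[0,0,0],[-0.278,0.111,-0.024],255],[[0,0,0],[-0.251,0.164,-0.024],255],[[0,0,0],[-0.213,0.21,-0.024],255],[[0,0,0],[-0.167,0.249,-0.024],255]]}}

```text
clock: 15.25
tool_pos: [0.4796, -0.2851, 0.2535]
eef_rot: [0.461, 0.534, -0.459, 0.541]
contact_force: [4.5, -2.7, 0.3]
opening: 0.004
```

```bash
python3 st.py;  python3 -c "
from ov import *
b=shot('scene'); cv2.imwrite('pics/f3s.png',overlay(b,'',150,150,120,150,4,[]))"
```

```text
15.25 pos [ 0.4796 -0.2851  0.2535] r 0.0594 phi -2.591 F [ 4.5 -2.7  0.3]
```

View pics/f3s.png

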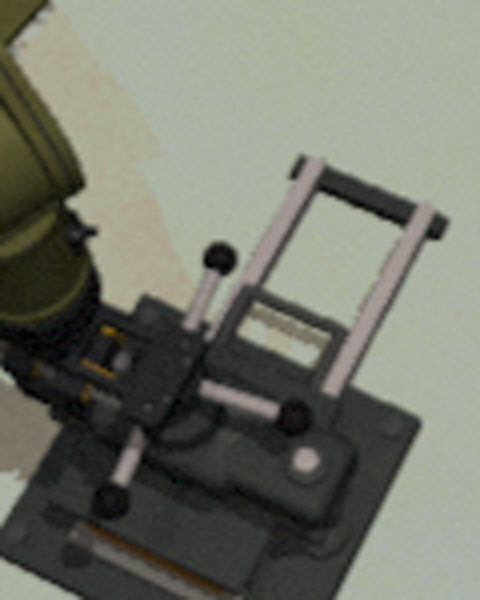

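{"name": "play_rows", "arguments": {"targets": [[[0,0,0],[-0.114,0.277,-0.024],255],[[0,0,0],[-0.057,0.294,-0.024],255],[[0,0,0],[0.003,0.3,-0.02],255],[[0,0,0],[0.03,0.15,-0.01],255],[[0,0,0],[0,0,0],255]]}}

```text
clock: 15.8
tool_pos: [0.4724, -0.2445, 0.2496]
eef_rot: [0.46, 0.535, -0.46, 0.539]
contact_force: [-0.4, -3.9, 0.5]
opening: 0.005
```

```bash
python3 st.py;  python3 -c "
from ov import *
b=shot('scene'); cv2.imwrite('pics/f4s.png',overlay(b,'',150,150,120,150,4,[]))
b=shot('top'); cv2.imwrite('pics/f4t.png',overlay(b,'',285,150,100,100,5,[]))"
```

```text
15.8 pos [ 0.4724 -0.2445  0.2496] r 0.0587 phi 2.978 F [-0.4 -3.9  0.5]
```

View pics/f4s.png

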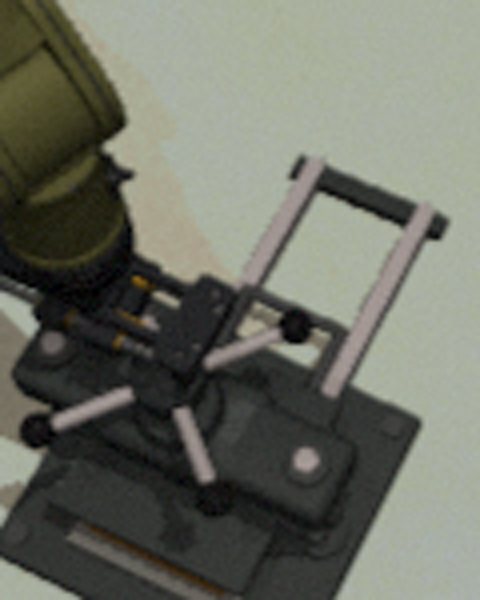

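View pics/f4t.png

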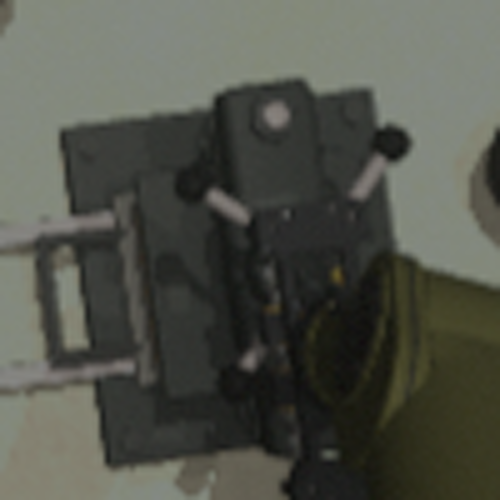

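```bash
cat > cap.py <<'E'
from press import *
def cap(obsl,th0):
    v=np.load("press.npy")
    def f(q):
        w=v.copy(); w[4]=q[0]; w[5]=.275-.03*q[0]/2/np.pi+q[1]; B=balls(w); e=[]
        for c,l in obsl:
            P=proj(c,B)
            for uv in l: e.append((P-uv)[np.argmin(np.linalg.norm(P-uv,axis=1))])
        return np.ravel(e)
    R=least_squares(f,[th0,0]); print("theta",R.x,np.abs(R.fun).max())
def C(l,k,off): return [(np.array(p)+.5)/k-.5+off for p in l]
E
python3 - <<'E'
from cap import *
for t0 in(5.0,5.5): cap([(t,C([(296,326),(37,430),(213,497)],4,[150,150])),(s,C([(192,184),(393,142),(238,385)],5,[285,150]))],t0)
E
```

```text
theta [5.42645512e+00 3.29908783e-03] 0.7226230876058253
theta [5.42645512e+00 3.29908788e-03] 0.7226231206741431
```

{"name": "play_rows", "arguments": {"targets": [[[0,0,0],[0.063,0.216,-0.015],255],[[0,0,0],[0.095,0.204,-0.015],255],[[0,0,0],[0.105,0.164,-0.01],255],[[0,0,0],[0,0,0],255],[[0,0,0],[0,0,0],255]]}}

```text
clock: 16.4
tool_pos: [0.4807, -0.2211, 0.247]
eef_rot: [0.46, 0.537, -0.461, 0.537]
contact_force: [-2.1, -4.4, 1.7]
opening: 0.005
```

```bash
python3 st.py;  python3 -c "
from ov import *
b=shot('scene'); cv2.imwrite('pics/f5s.png',overlay(b,'',150,150,120,150,4,[]))
b=shot('top'); cv2.imwrite('pics/f5t.png',overlay(b,'',285,150,100,100,5,[]))"
```

```text
16.4 pos [ 0.4807 -0.2211  0.247 ] r 0.0595 phi 2.555 F [-2.1 -4.4  1.7]
```

View pics/f5s.png

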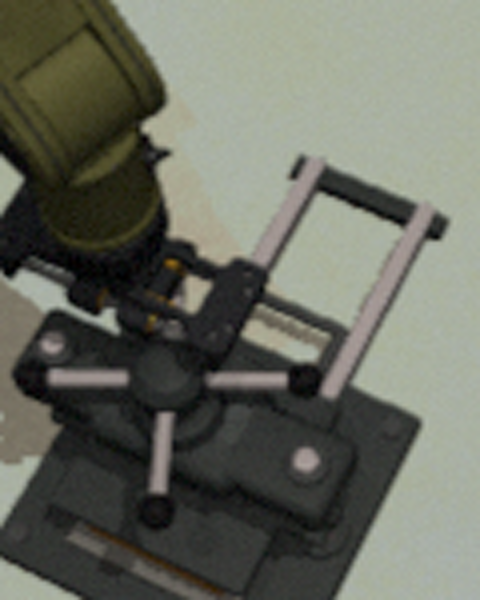

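View pics/f5t.png

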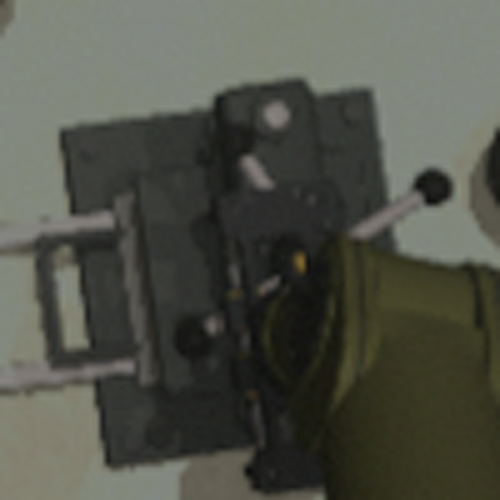

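```bash
python3 - <<'E'
from cap import *
cap([(t,C([(304,380),(31,377),(156,510)],4,[150,150])),(s,C([(237,138),(433,186),(193,338)],5,[285,150]))],5.8)
E
```

```text
theta [5.85566466e+00 2.97261759e-03] 0.8903852515353776
```

{"name": "play_rows", "arguments": {"targets": [[[0,0,0],[-0.12,-0.18,0],255],[[0,0,0],[-0.09,-0.13,0],255],[[0,0,0],[0,0,0.3],255],[[0,0,0],[0,0,0.9],255],[[0,0,0],[0,0,1],255]]}}

```text
clock: 17.0
tool_pos: [0.472, -0.2314, 0.335]
eef_rot: [0.46, 0.539, -0.46, 0.536]
contact_force: [1.9, -0.9, -0.3]
opening: 0.002
```

{"name": "play_rows", "arguments": {"targets": [[[0,0,0],[0,0,1],255],[[0,0,0],[0,0.6,0.8],255],[[0,0,0],[0,1,0.3],255],[[0,0,0],[0,1,0],255],[[0,0,0],[0,1,0],255]]}}

```text
clock: 17.5
tool_pos: [0.4727, -0.0864, 0.4195]
eef_rot: [0.46, 0.537, -0.459, 0.537]
contact_force: [1.0, 0.3, -0.8]
opening: 0.004
```

{"name": "play_rows", "arguments": {"targets": [[[0,0,0],[0,1,0],255],[[0,0,0],[0,1,0],255],[[0,0,0],[0,1,0],255],[[0,0,0],[0,1,0],255],[[0,0,0],[0,0.5,0],255]]}}

```text
clock: 18.0
tool_pos: [0.4721, 0.0962, 0.419]
eef_rot: [0.459, 0.539, -0.458, 0.538]
contact_force: [0.5, 0.1, -0.0]
opening: 0.006
```

```bash
python3 st.py;  python3 -c "
from ov import *
v[3]=0
po=[(bar(v),(0,255,255)),(bedq(v),(0,0,255))]
b=shot('scene'); cv2.imwrite('pics/g1s.png',overlay(b,'',150,170,120,150,4,po));cv2.imwrite('pics/g1sf.png',b['color'][:,:,::-1])
b=shot('top'); cv2.imwrite('pics/g1t.png',overlay(b,'',235,150,150,110,5,po)); cv2.imwrite('pics/g1tf.png',b['color'][:,:,::-1])"
```

```text
18.0 pos [0.4721 0.0962 0.419 ] r 0.355 phi 1.735 F [ 0.5  0.1 -0. ]
```

View pics/g1s.png

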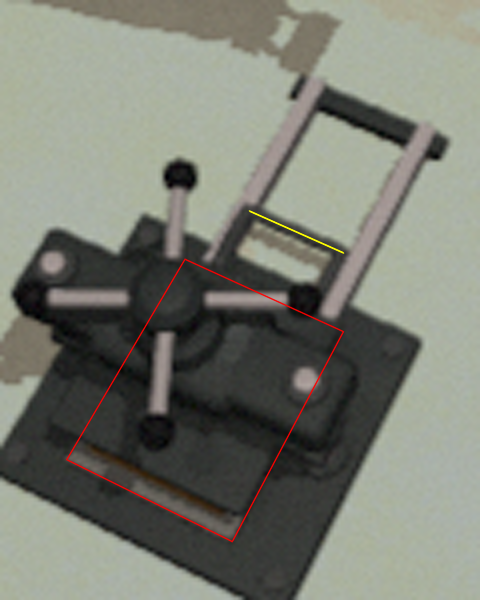

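View pics/g1t.png

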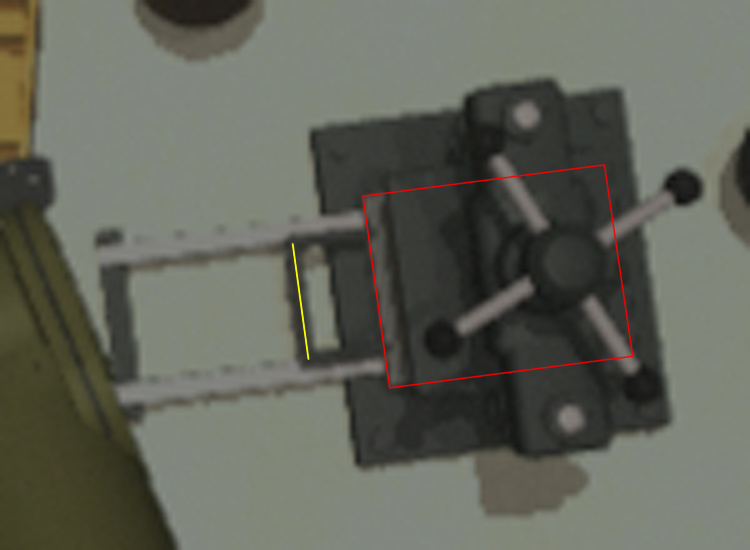

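View pics/g1sf.png

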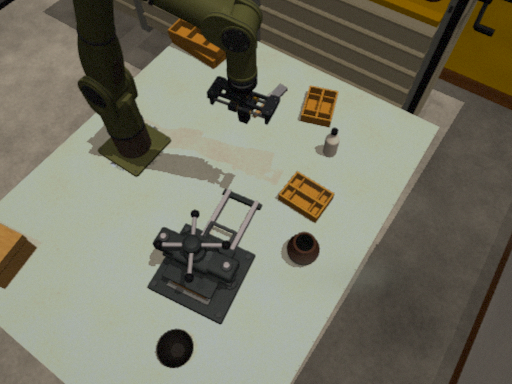

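```bash
python3 - <<'E'
from cap import *
cap([(t,C([(180,175),(302,299),(156,431),(30,299)],4,[150,170])),(s,C([(442,338),(486,137),(683,187),(642,384)],5,[235,150]))],5.8)
r.finish_job()
E
```

```text
theta [5.85102084e+00 2.33998355e-03] 1.1804865419565544
the job is handed in; nothing more can be done
```

I set the tray nearest the robot on the pulled-out bed, open side up with its long sides along the travel. Then I pushed the bed home and turned the capstan clockwise until the tray was clamped. The job was handed in at about 18 s of the 69 s limit, with the arm clear of everything.

- **Tray on the bed:** the camera fit after placing, before the push, put the tray within about 1–2 mm of the bed's middle and under 0.01 rad off square. The two cameras disagreed by about 2.5 mm along world x. After the push, the strips of tray still visible beside the platen looked parallel to the bed's edge.
- **Bed home:** it stopped dead at the expected home position. A further 5 mm of commanded push moved it only 0.3 mm, with the force rising to about 20 N. After clamping, the handle still lined up with the home position to within about a pixel.
- **Capstan:** it reads about 5.85 rad from the camera images after I let go, inside the 5.6–6.1 rad clamped range. That fit put the hub 2–3 mm higher than the stated geometry and left a residual of up to 1.2 pixels. Both are within calibration and picking error.
- **Other things on the bench:** in the final scene picture the jar, bowl, bottle and the other trays stand where they did. The arm partly hid the brush; what shows of it is in place, and no move went near it.

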